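# Dress the bakery counter for opening

## Task

Get the pastry counter ready for opening: stack all the oak tasting boards (there may be three to five) squarely in one pile, centred on the narrow top of the brass stand with their long sides along the longer side of its block, lay the black order slate flat on the sloped easel with a short edge down against the lip, and set the brass ticket rail flush against the front edge of the pastry tray, centred on it. Only when all of that is in place, switch the display lamp on by throwing its red lever fully over, and leave everything in place; do not knock over the jam jar.

Things in the scene. Friction and masses are not known exactly. Their poses are not given: they have to be found in the camera images.
- oak1: oak tasting board, a plain mid-brown wooden slab 120 (its x) x 60 (its y) x 12 mm, about 70 g, lying flat on the counter; all such boards are alike, both faces too. Origin: centre of its underside, z up. Grip it across the 60 mm. May be absent (None from the start).
- oak2: oak tasting board, a plain mid-brown wooden slab 120 (its x) x 60 (its y) x 12 mm, about 70 g, lying flat on the counter; all such boards are alike, both faces too. Origin: centre of its underside, z up. Grip it across the 60 mm. May be absent (None from the start).
- oak3: oak tasting board, a plain mid-brown wooden slab 120 (its x) x 60 (its y) x 12 mm, about 70 g, lying flat on the counter; all such boards are alike, both faces too. Origin: centre of its underside, z up. Grip it across the 60 mm. May be absent (None from the start).
- oak4: oak tasting board, a plain mid-brown wooden slab 120 (its x) x 60 (its y) x 12 mm, about 70 g, lying flat on the counter; all such boards are alike, both faces too. Origin: centre of its underside, z up. Grip it across the 60 mm. May be absent (None from the start).
- oak5: oak tasting board, a plain mid-brown wooden slab 120 (its x) x 60 (its y) x 12 mm, about 70 g, lying flat on the counter; all such boards are alike, both faces too. Origin: centre of its underside, z up. Grip it across the 60 mm. May be absent (None from the start).
- stand: narrow brass cake stand, fixed to the counter: round foot 100 mm across, thin stem, and on top a dark wooden block only 50 (its x) x 40 (its y) mm whose flat top is 90 mm above the counter. Origin: centre of the foot on the counter, z up. The boards' long sides should run along its x.
- stand_top (a point): centre of the flat top of the stand's block, 90 mm above the counter
- slate: order slate, a flat black writing tablet with a thin brass-coloured border, 90 (its x) x 60 (its y) x 8 mm, about 80 g, lying flat, border up, among the oak boards. Origin: centre of its underside, z up. Either short edge may be the lower one on the easel. Grip it across the 60 mm.
- easel: small pale wooden easel fixed to the counter. Its sloped face, 90 long and 36 mm wide (narrower than the slate), rises at 20 degrees (0.349 rad) towards its own +x, so it faces back towards the robot; across the low (-x) end a brass lip stands 8 mm above the face. Foot 100 x 50 mm. Origin: on the counter under the middle of the face; x uphill seen from above, y across, z up.
- easel_seat (a point): middle of the easel's sloped face, 50 mm above the counter: the centre of the slate's underside lies here when the slate lies flat on the face (tilted 0.349 rad) with its lower edge against the lip
- rail: brass ticket rail, an upside-down T in section, 150 mm long (its x): foot 36 mm wide (its y) and 12 mm high, with a fin 10 mm thick along its middle rising to 48 mm above the counter, about 0.35 kg, standing on its foot. Origin: centre of its underside, z up. Both long sides are alike. Grip the fin across its 10 mm, above the foot.
- tray: dark wooden pastry tray fixed to the counter, a slab 260 wide (its y), 160 deep (x = 0 to 160) and 14 mm thick, brioche buns on its far half (over 75 mm from the front edge, up to 50 mm above the counter). Origin: middle of its front edge (the long edge nearest the robot), at counter level; x points into the tray, y along the edge, z up.
- tray_edge (a point): the middle of the tray's front edge, at counter level; the front face of the tray rises 14 mm from here. With the rail flush and centred the rail's origin lies 18 mm in front of it (along the tray's -x).
- lampswitch (a joint): red toggle lever of the display lamp, on a white block; rad, about 0 to 0.12 = off (leaning towards its base's -x), 1.0 = fully on (leaning to +x). Stays where it is left; a light push of a few N.
- lampswitch_tip (a point): tip of the red lever, 80 mm from its pivot; moves with it along an arc about its base's y axis
- lampswitch_base: white block under the lever, fixed to the counter; x is the direction in which the lever is thrown to switch on, z up. Origin: centre of its underside.
- jam: bystander: glass jam jar with brass-coloured lid, 64 mm across, 85 mm high; stay clear. Origin: centre of its underside

How it is judged:
On the way, in this order (a step that is already met when the one before it is completed fails the run):
1. all boards are piled on the stand, the slate is on the easel and the rail is flush against the tray (horizontal distance between each of oak1, oak2, oak3, oak4, oak5 and stand_top below 0.007 m and z of oak1 in the frame of stand_top between -0.004 and 0.066 m and angle between the x axis of each of oak1, oak2, oak3, oak4, oak5 and the x axis of stand, either way round below 0.09 rad and angle between the z axis of each of oak1, oak2, oak3, oak4, oak5 and the z axis of stand, either way round below 0.06 rad and linear speed of each of oak1, oak2, oak3, oak4, oak5, slate, rail below 0.02 m/s and z of oak2 in the frame of stand_top between -0.004 and 0.066 m and z of oak3 in the frame of stand_top between -0.004 and 0.066 m and z of oak4 in the frame of stand_top between -0.004 and 0.066 m and z of oak5 in the frame of stand_top between -0.004 and 0.066 m and distance between slate and easel_seat below 0.008 m and angle between the y axis of slate and the y axis of easel, either way round below 0.1 rad and angle between slate's own z axis and vertical between 0.285 and 0.415 rad and x of rail in the frame of tray_edge between -0.0215 and -0.015 m and y of rail in the frame of tray_edge between -0.02 and 0.02 m and angle between the x axis of rail and the y axis of tray, either way round below 0.04 rad and angle between rail's own z axis and vertical below 0.06 rad and height (world z) of rail below 0.006 m), for 0.2 s.
2. the lamp lever is thrown fully on (value of joint lampswitch above 0.85 rad), for 0.2 s.
At the end, for the whole second after the job is handed in: Boards level on the stand, centres within 7 mm of its axis, long sides within 0.09 rad of its x; slate on the slope within 8 mm of the seat, 0.10 rad of square; rail within 3.5 mm of the tray edge, parallel within 0.04 rad, centred within 20 mm; lever past 0.85 rad; all at rest (all of step 1 and value of joint lampswitch above 0.85 rad); the robot touches nothing.
It fails at once if the jam jar is knocked over (angle between jam's own z axis and vertical above 0.6 rad).
Of oak1, oak2, oak3, oak4, oak5 only 3 to 5 are there at a start; the rules pass over those that are not, and their reading is None.
At some moment in a run one of rail may be knocked a few centimetres aside while the robot is not near it.
Once in a run the grip may slacken for a moment while it holds something.
It also fails if it takes over 210 s, if anything falls off the work surface, if the arm or the gripper's body presses on something with over 40 N, if the wrist force passes 120 N, or if a joint passes its speed limit or range.

## Robot

A 6-joint arm with a two-finger parallel gripper is mounted at the origin on the work surface. World frame = base frame: x ahead of the robot, y to its left, z up, the work surface at z = 0. Lengths are in m, angles in rad, forces in N, time in s.
With the tool pointing down it reaches from about 0.375 to 0.925 m from the base axis. Payload 5.7 kg.
Tool frame: the origin (TCP) lies midway between the tips of the shut fingers; the grasp point (between the pads) lies 19 mm behind it; z points along the fingers, y is the line along which they close (so a half turn about z gives the same grasp; the last joint's range is limited). The gripper opens to 88 mm and grips with 3 to 60 N. Pads are 20 mm wide; open, the fingers measure 115 mm over their backs; the gripper's body (75 mm by 178 mm) begins 61 mm behind the grasp point.
Start: joints at [1.136, 0.359, 1.51, -0, 1.272, -0.115], TCP at [0.189, 0.57, 0.223] pointing down, gripper open.
Joint ranges: [-2.97, 2.97], [-1.01, 2.36], [0.21, 2.38], [-0.96, 4.11], [0.2, 2.71], [-2.98, 2.98]. Speed limits (rad/s): [2.39, 2.39, 3.14, 3.14, 3.14, 3.14].

## Interface

Orientations are given as a unit quaternion [x, y, z, w].
In Python, from bench import move_ptp, servo_line, goto_joints, move_gripper, sleep, inverse_kinematics, capture, PlanningError, close_job, spot_in, silhouettes, current_clock, current_joint_pos, current_qvel, current_joint_torque, current_position, current_orientation, current_force, current_torque, current_finger_gap, current_grip_force gives the robot as it stands. Calls block until the motion is done:
- move_ptp(position, orientation): joint-space move of the TCP to a pose.
- servo_line(position, orientation=None, rate=0.15, contact_N=None): straight line of the TCP; orientation=None keeps the orientation; rate is the mean speed in m/s. With contact_N (N) it stops when the force on the tool has changed by that much, and returns True; else False.
- goto_joints(angles): joint-space move.
- move_gripper(opening): finger opening in m; the grip force is fixed at half the most; returns when the fingers have stopped.
- sleep(seconds).
- inverse_kinematics(position, orientation): joint angles nearest the present ones, or None.
- capture(name): name is "side" or "top"; returns a dict with "image" (400x640x3 uint8, blue, green, red), "range_z" (400x640 float32, m along the optical axis (not along the pixel's ray), 0 where there is no reading), "intrinsics" (3x3 intrinsics, pixels), "k1" (the pictures are not rectified: a ray, as slopes to the right and down, at radius r is drawn at 1 + k1 r^2 times it, then the intrinsics apply), "R" (3x3) and "t" (3): a world point X has camera coordinates R X + t. Camera axes: x right, y down, z forward; pixel columns grow to the right and rows downward; lengths in m; the calibration is good to about 2 mm. A picture is of the moment at which its call begins.
A pose or a line that the arm cannot do raises PlanningError and nothing moves.
- close_job(): hands the job in; it is judged then, once.
Trained networks look in the newest picture that a camera, given by its name, has taken for a name from the list of things; names that differ only in an ending like _2 or _b are one class to them, and where a whole thing is asked for, a point or a joint stands for the part that bears it (a point fixed in the world has none). Each returns a list of dicts, best first, with "conf" (0 to 1); they miss things now and then, are a little off and sometimes report something else, mostly with a low value. They report only what shows in the picture. A call takes as long as a camera call.
- spot_in(camera, query): "xy" ([column, row] in pixels, amid what is visible of it).
- silhouettes(camera, query): "region" (400x640 bool, what is visible of it) and "xy" ([column, row] in pixels, amid what is visible of it).
Readings, each from a call of its own:
- current_clock(): time.
- current_joint_pos(): joint angles.
- current_qvel(): joint speeds.
- current_joint_torque(): joint torques, N m.
- current_position(): TCP position.
- current_orientation(): TCP orientation.
- current_force(): force on the tool from outside, world axes, zero at the start.
- current_torque(): the same for the moment, N m.
- current_finger_gap(): finger opening in m.
- current_grip_force(): force on a finger pad.
Only numpy, scipy, OpenCV 4.12 (cv2) and the standard library are available. Lean on these libraries where they do the work, as an engineer would, in place of code of your own. Each camera call takes 0.05 s, during which the arm holds its last target. There are 200 camera calls.

## Working session

There is one attempt and no reset: what is moved stays moved. The work goes in short steps, each a Python script; the robot and the scene stay as the last script left them, time stands still between calls to the robot, and variables do not carry over. Pictures are saved under pics/ and viewed, at most 14 in all, crops included, and the job is handed in when it is done.

```bash
mkdir -p pics; ls; python3 - <<'E'
from bench import *
import cv2
for n in ("top","side"):
    c=capture(n); cv2.imwrite(f"pics/{n}0.png",c["image"]); print(n,c["R"].round(3).tolist(),c["t"].round(3).tolist(),c["intrinsics"].tolist(),c["k1"])
print(current_position(),current_orientation(),current_clock())
E
```

```text
pics
top [[0.053, -0.999, 0.002], [-0.977, -0.052, -0.208], [0.208, 0.01, -0.978]] [-0.024, 0.6, 1.209] [[441.95765864181374, 0.0, 312.87643011213754], [0.0, 441.95765864181374, 193.2782446589951], [0.0, 0.0, 1.0]] -0.08024377257871579
side [[0.924, -0.382, 0.017], [-0.239, -0.61, -0.755], [0.299, 0.694, -0.655]] [-0.532, 0.202, 0.88] [[385.8396650022358, 0.0, 324.2652563252875], [0.0, 385.8396650022358, 200.04589963170585], [0.0, 0.0, 1.0]] -0.04213616230621111
[0.1883799  0.56901273 0.22189846] [ 1.59218265e-01  9.87243060e-01 -7.98369728e-04 -2.17227770e-04] 0.1
```

View pics/top0.png

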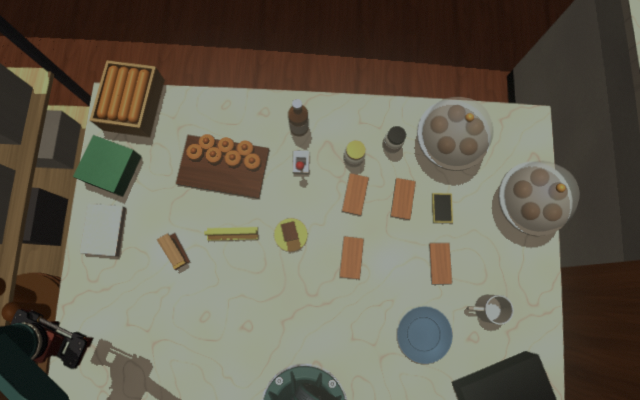

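View pics/side0.png

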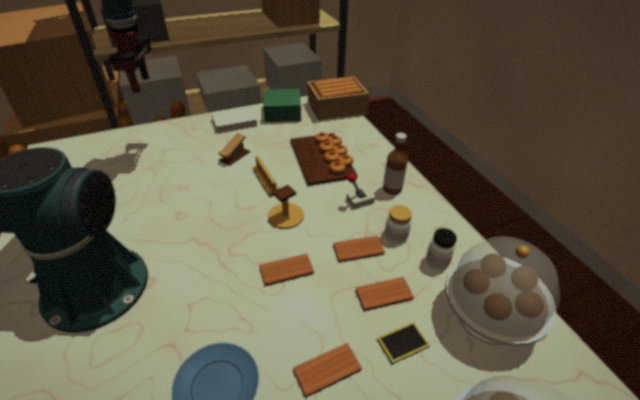

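The top view shows four oak boards at (355,195), (403,199), (352,257) and (441,263), and the slate at (442,208). The stand is at (290,236), the rail at (232,234), the easel at (173,251), the tray at (223,166), the lever at (301,162) and the jam jar at (355,153). The side view agrees.

```bash
cat > vis.py <<'E'
from bench import *
import numpy as np, cv2
def rays(c,px):
    u=cv2.undistortPoints(np.float64(px).reshape(-1,1,2),c["intrinsics"],np.array([c["k1"],0,0,0.])).reshape(-1,2)
    return np.c_[u,np.ones(len(u))]
def cloud(c,reg):
    v,u=np.nonzero(reg&(c["range_z"]>0)); p=rays(c,np.c_[u,v])*c["range_z"][v,u][:,None]
    return (p-c["t"])@c["R"]
def on_plane(c,px,z):
    d=rays(c,px)@c["R"]; o=-c["R"].T@c["t"]
    return o+d*((z-o[2])/d[:,2])[:,None]
def rect(P):
    """centre, long-axis angle, (long, short) of points in xy"""
    (x,y),(w,h),a=cv2.minAreaRect(np.float32(P[:,:2]*1000)); a=np.radians(a)
    if h>w: w,h,a=h,w,a+np.pi/2
    return np.array([x,y])/1000,(a+np.pi/2)%np.pi-np.pi/2,(w,h)
def look(cam,name,zlo,zhi,minconf=0.3):
    c=look.c[cam]; out=[]
    for s in silhouettes(cam,name):
        if s["conf"]<minconf: continue
        P=cloud(c,s["region"]); Q=P[(P[:,2]>zlo)&(P[:,2]<zhi)]
        if len(Q)>5: out.append((s["conf"],s["xy"],Q,P))
    return out
look.c={}
def snap(cam): look.c[cam]=capture(cam); return look.c[cam]
E
python3 - <<'E'
from vis import *
for cam in("top","side"):
    snap(cam)
    for n,lo,hi in(("oak1",.006,.02),("slate",.003,.02),("stand",.08,.1),("rail",.035,.06),("rail",-.01,.06),("tray",.007,.022),("jam",.075,.1),("easel",.01,.12),("lampswitch_base",.01,.2),("lampswitch",.0,.2)):
        for cf,xy,Q,P in look(cam,n,lo,hi):
            ct,a,wh=rect(Q); print(cam,n,round(cf,2),np.round(xy),"rect",ct.round(4),round(a,3),np.round(wh,1),"med",np.mean(Q,0).round(4),"z",np.percentile(P[:,2],[2,50,98]).round(3),len(Q))
E
```

```text
top oak1 0.96 [405. 195.] rect [ 0.6113 -0.2622] -0.122 [121.7  61. ] med [ 0.6103 -0.2619  0.0104] z [-0.001  0.01   0.016] 732
top oak1 0.82 [439. 267.] rect [ 0.4261 -0.3754] 0.077 [117.2  60.6] med [ 0.4234 -0.3758  0.0105] z [0.005 0.01  0.016] 719
top oak1 0.7 [356. 198.] rect [ 0.6175 -0.1168] -0.164 [121.2  60. ] med [ 0.6157 -0.1169  0.0104] z [-0.003  0.01   0.015] 720
top oak1 0.69 [350. 260.] rect [ 0.4257 -0.1125] -0.057 [116.5  60.3] med [ 0.4263 -0.1122  0.0105] z [0.004 0.01  0.015] 761
top slate 0.6 [440. 206.] rect [ 0.5901 -0.3823] 0.042 [90.3 59.4] med [ 0.59   -0.3819  0.0069] z [-0.     0.007  0.011] 515
top stand 0.72 [291. 236.] rect [0.4854 0.0698] 0.285 [50.9 39.9] med [0.4847 0.0695 0.0878] z [-0.     0.007  0.091] 263
top rail 0.6 [232. 234.] rect [0.4781 0.2422] -1.483 [147.5  11.1] med [0.4777 0.2413 0.0456] z [-0.004  0.012  0.05 ] 204
top rail 0.6 [232. 234.] rect [0.4786 0.2435] -1.476 [156.8  43.6] med [0.4763 0.239  0.0197] z [-0.004  0.012  0.05 ] 727
top rail 0.43 [291. 234.] rect [0.4861 0.0701] 0.051 [99.8 95.2] med [0.4802 0.0681 0.0058] z [0. 
[... 2172 characters left out ...]
.6 157.5] med [0.656  0.2674 0.0134] z [0.005 0.014 0.044] 1453
side jam 0.66 [398. 221.] rect [ 0.7328 -0.1121] 1.061 [56.4 52.1] med [ 0.7319 -0.115   0.0835] z [0.005 0.06  0.086] 312
side easel 0.86 [235. 152.] rect [0.413  0.4032] 0.588 [94.  40.2] med [0.4181 0.3992 0.0409] z [-0.001  0.032  0.063] 381
side lampswitch_base 0.78 [359. 196.] rect [0.7018 0.0468] 0.04 [81.6 51.9] med [0.6981 0.041  0.0377] z [0.004 0.024 0.106] 463
side lampswitch 0.43 [401. 343.] rect [ 0.5937 -0.382 ] 0.036 [97.7 66. ] med [ 0.5898 -0.3859  0.0082] z [0.001 0.008 0.011] 1278
side lampswitch 0.3 [289. 212.] rect [0.4841 0.0695] -1.064 [109.6  99.6] med [0.4841 0.0594 0.0292] z [-0.     0.008  0.091] 1015
```

```bash
python3 - <<'E'
from vis import *
E={}
for cam in("top","side"):
    for k in range(4):
        snap(cam)
        for n,lo,hi in(("stand",.082,.1),("oak1",.006,.02),("slate",.003,.02)):
            for cf,xy,Q,P in look(cam,n,lo,hi,.5)[:1 if n!="oak1" else 6]:
                ct,a,wh=rect(Q); print(cam,n,ct.round(4),round(a,3),np.round(wh,1)) if n!="oak1" or k==0 else 0
        for cf,xy,Q,P in look(cam,"easel",.02,.1,.6)[:1]: E.setdefault(cam,[]).append(Q)
# easel: fit plane of slope 20deg, then rect of inliers in sloped coordinates
for cam in E:
    Q=np.vstack(E[cam]); best=None
    for yaw in np.arange(0,1.2,.01):
        d=np.array([np.cos(yaw),np.sin(yaw)]); r=Q[:,2]-np.tan(.349)*(Q[:,:2]@d)
        for o in np.arange(r.min(),r.max(),.001):
            s=(abs(r-o)<.0025).sum()
            if best is None or s>best[0]: best=(s,yaw,o)
    s,yaw,o=best
    d=np.array([np.cos(yaw),np.sin(yaw)]); I=Q[abs(Q[:,2]-np.tan(.349)*(Q[:,:2]@d)-o)<.004]
    A=np.c_[I[:,:2],np.ones(len(I))]; c=np.linalg.lstsq(A,I[:,2],rcond=None)[0]
    n=np.hypot(*c[:2]); ct,a,wh=rect(I)
    print(cam,best,len(Q),"plane yaw",np.arctan2(c[1],c[0]),"slope",np.arctan(n),"rect",ct,a,wh,"z at ct",c[:2]@ct+c[2],"mean",I.mean(0))
    f=np.array([np.cos(a),np.sin(a)]); print("lip pts",np.round(np.percentile((Q[:,:2]-ct)@f,[0,2,98,100]),3))
    # point where face is at z=.05 along centreline
    print("seat at", ct+f*(.05-(c[:2]@ct+c[2]))/(c[:2]@f))
# bottle
for cam in("top","side"):
    c=look.c[cam]; x0,y0=(298,120) if cam=="top" else (397,165)
    m=np.zeros((400,640),bool); m[y0-20:y0+15,x0-8:x0+8]=1
    P=cloud(c,m); P=P[P[:,2]>.05]; print("bottle",P.mean(0),P.min(0),P.max(0))
E
```

```text
top stand [0.4846 0.0695] 0.29 [50.  39.9]
top oak1 [ 0.6116 -0.2617] -0.136 [121.2  60.9]
top oak1 [ 0.4252 -0.3755] 0.049 [119.9  62.2]
top oak1 [ 0.7099 -0.1013] 1.315 [54.7 15.7]
top oak1 [ 0.427  -0.1129] -0.068 [119.8  60.1]
top oak1 [ 0.6176 -0.1168] -0.164 [120.5  59.9]
top slate [ 0.59   -0.3821] 0.033 [89.8 59.2]
top stand [0.485  0.0697] 0.294 [49.8 40. ]
top stand [0.4851 0.0697] 0.292 [50.4 39.7]
top slate [ 0.5898 -0.3831] 0.012 [91.6 59.1]
top stand [0.4852 0.0699] 0.297 [50.2 40.1]
top slate [ 0.589 -0.382] 0.037 [92.4 59.2]
side stand [0.4861 0.0647] 0.291 [48.9 42. ]
side oak1 [ 0.613  -0.2646] -0.114 [118.3  62.1]
side oak1 [ 0.429  -0.1157] -0.066 [119.8  62.8]
side oak1 [ 0.6193 -0.1217] -0.159 [120.4  60.3]
side slate [ 0.591  -0.3844] 0.031 [91.3 61. ]
side stand [0.487  0.0647] 0.318 [50.8 41.9]
side slate [ 0.59   -0.3844] 0.024 [90.4 60.9]
side stand [0.4867 0.0651] 0.308 [52.8 43.4]
side slate [ 0.5907 -0.3841] 0.021 [91.9 61.2]
side stand [0.4872 0.0631] 0.266 [51.2 38.9]
side slate [ 0.5913 -0.3848] 0.041 [91.7 61.1]
top (np.int64(796), np.float64(0.53), 
[... 196 characters left out ...]
01864966305 mean [0.41790732 0.40704824 0.04791714]
lip pts [-0.05  -0.047  0.044  0.049]
seat at [0.42241436 0.41058117]
side (np.int64(573), np.float64(0.63), np.float64(-0.1605708246506602)) 1064 plane yaw 0.6275271915635133 slope 0.3449727967145901 rect [0.41494275 0.40416586] 0.5634019151974323 (96.87944030761719, 43.8682861328125) z at ct 0.04797381295626493 mean [0.41736191 0.40352905 0.04854314]
lip pts [-0.052 -0.048  0.043  0.048]
seat at [0.41971969 0.40718345]
bottle [0.80811969 0.06334712 0.12908662] [0.78949374 0.0417029  0.05000252] [0.84635273 0.08781802 0.19539058]
bottle [0.81236848 0.04433056 0.11089514] [0.79283029 0.02875279 0.05102532] [0.84289141 0.07571953 0.16677418]
```

```bash
cat > arm.py <<'E'
from vis import *
from scipy.spatial.transform import Rotation as Rt
HIGH=.26
def quat(yaw,tilt=0,p=None):
    """down tool, tool x along yaw; tilt leans the approach onto a face rising along yaw; picks the half turn with smaller last joint"""
    best=None
    for h in(0,np.pi):
        q=(Rt.from_euler("z",yaw)*Rt.from_euler("y",-tilt)*Rt.from_euler("x",np.pi)*Rt.from_euler("z",h)).as_quat()
        j=inverse_kinematics(p,q)
        if j is not None and (best is None or abs(j[5])<best[0]): best=(abs(j[5]),q)
    if best is None: raise RuntimeError("no ik")
    return best[1]
def up(z=HIGH):
    p=current_position()
    if p[2]<z-.005: servo_line([p[0],p[1],z],rate=.25)
def over(xy,yaw,z=HIGH):
    p=[xy[0],xy[1],z]; q=quat(yaw,0,p); move_ptp(p,q); return q
def pick(xy,yaw,z,pre,clear=.06):
    up(); move_gripper(pre); over(xy,yaw,z+clear)
    servo_line([*xy,z],rate=.12,contact_N=12); move_gripper(0.0)
    servo_line([*xy,HIGH],rate=.2)
    print("held gap",round(current_finger_gap(),4),"force",round(current_grip_force(),1),"t",round(current_clock(),1))
def place(xy,yaw,z,release=.076):
    over(xy,yaw); print(" before place gap",round(current_finger_gap(),4),"F",round(current_grip_force(),1))
    servo_line([*xy,z+.02],rate=.2)
    hit=servo_line([*xy,z],rate=.04,contact_N=6); p=current_position(); print(" hit",hit,np.round(p,4))
    move_gripper(release); up(); print(" t",round(current_clock(),1))
E
python3 - <<'E'
from arm import *
pick([.4275,-.1143],-.063,.003,.085)
place([.4858,.0672],.297,.0935)
over([.45,-.3],0)
for cam in("top","side"):
    snap(cam)
    for cf,xy,Q,P in look(cam,"oak1",.09,.13,.3): print(cam,[np.round(v,4) for v in rect(Q)],len(Q),Q[:,2].mean())
E
```

```text
held gap 0.0597 force 30.0 t 9.0
 before place gap 0.0595 F 30.0
 hit True [0.4855 0.0673 0.0934]
 t 12.5
top [array([0.4853, 0.07  ]), np.float64(0.2951), array([119.8534,  59.7823])] 903 0.10017231864810086
side [array([0.4715, 0.0605]), np.float64(0.3131), array([89.8277, 63.0064])] 524 0.10088523410412305
```

```bash
cat > b.py <<'E'
import sys
from arm import *
k,x,y,a=int(sys.argv[1]),*map(float,sys.argv[2:5])
pick([x,y],a,.003,.085)
place([.4858,.0672],.297,.0935+.012*k)
over([.45,-.3],0)
snap("top")
for cf,xy,Q,P in look("top","oak1",.085+.012*k,.2,.2): print([np.round(v,4) for v in rect(Q)],len(Q),Q[:,2].mean())
E
python3 b.py 1 .6183 -.1191 -.162 && python3 b.py 2 .6122 -.2632 -.125
```

```text
held gap 0.0596 force 30.0 t 18.3
 before place gap 0.0595 F 30.0
 hit True [0.4855 0.0673 0.1054]
 t 21.8
[array([0.4845, 0.0696]), np.float64(0.3024), array([120.4355,  60.0663])] 948 0.11200532186654806
held gap 0.0596 force 30.0 t 27.3
 before place gap 0.0598 F 30.0
 hit True [0.4855 0.0673 0.1174]
 t 31.1
[array([0.4849, 0.0699]), np.float64(0.3007), array([120.3724,  60.2408])] 965 0.12415463173763942
```

```bash
python3 b.py 3 .4256 -.3772 .065 && python3 - <<'E'
from arm import *
seat=np.array([.419,.4075,.05]); yaw=.575; t=.349
ux=np.array([np.cos(t)*np.cos(yaw),np.cos(t)*np.sin(yaw),np.sin(t)]); n=np.array([-np.sin(t)*np.cos(yaw),-np.sin(t)*np.sin(yaw),np.cos(t)])
tgt=seat+.002*ux+.003*n
q=quat(yaw,t,tgt+.1*n); print(inverse_kinematics(tgt,q))
pick([.5904,-.3833],.03,.003,.085)
over([.38,.38],yaw)
move_ptp(tgt+.1*n,q); print("gap",current_finger_gap(),current_grip_force())
servo_line(tgt+.012*n,q,rate=.15)
hit=servo_line(tgt-.002*n,q,rate=.03,contact_N=5); p=current_position(); print(hit,p,(p-tgt)@n,(p-tgt)@ux)
move_gripper(.08)
servo_line(p+.1*n,q,rate=.2); up()
over([.45,-.2],0)
for cam in("top","side"):
    c=snap(cam); cv2.imwrite(f"pics/{cam}1.png",c["image"])
    for cf,xy,Q,P in look(cam,"slate",.02,.1,.3):
        if len(Q)<50: continue
        A=np.c_[Q[:,:2],np.ones(len(Q))]; k=np.linalg.lstsq(A,Q[:,2],rcond=None)[0]
        print(cam,cf,[np.round(v,4) for v in rect(Q)],"slope",np.arctan(np.hypot(*k[:2])),"mean",Q.mean(0))
    for cf,xy,Q,P in look(cam,"rail",.035,.06,.3): print(cam,"rail",cf,[np.round(v,4) for v in rect(Q)])
print(current_clock())
E
```

```text
held gap 0.0597 force 30.0 t 36.4
 before place gap 0.0596 F 30.0
 hit True [0.4855 0.0673 0.1294]
 t 40.5
[array([0.4833, 0.0691]), np.float64(0.3007), array([120.5849,  59.707 ])] 993 0.13605667829990542
[ 0.67574974  0.44610905  2.00603158 -0.10223391  0.3437402  -1.37979153]
held gap 0.0594 force 30.0 t 46.0
gap 0.05927687369065274 29.99894767999649
True [0.41988237 0.40813161 0.0539045 ] 0.00029844402494048314 0.0003537982642948438
top 0.97 [array([0.4197, 0.4078]), np.float64(0.5936), array([83.7991, 62.8999])] slope 0.34049361464727773 mean [0.41970007 0.40900999 0.05763753]
top rail 0.9 [array([0.5236, 0.242 ]), np.float64(-1.4847), array([146.8502,  10.9816])]
side 0.84 [array([0.4179, 0.4045]), np.float64(0.5911), array([89.2087, 64.1064])] slope 0.34030766709737265 mean [0.41885631 0.403873   0.05779897]
side 0.71 [array([0.727 , 0.2714]), np.float64(1.44), array([216.9742,  85.9388])] slope 0.0202464673801259 mean [0.72146864 0.25663364 0.03309712]
side rail 0.57 [array([0.522 , 0.2664]), np.float64(-1.5167), array([98.6415, 11.8104])]
54.8417
```

View pics/top1.png

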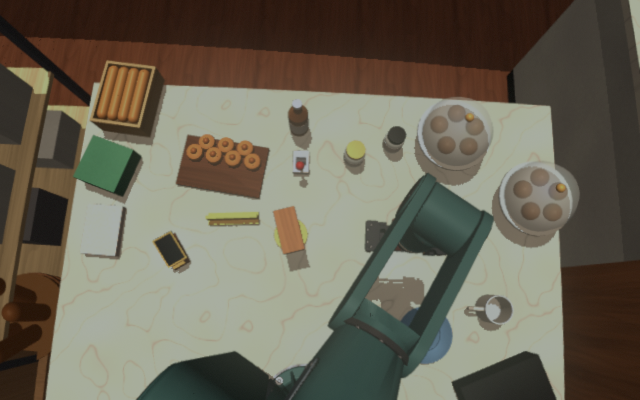

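View pics/side1.png

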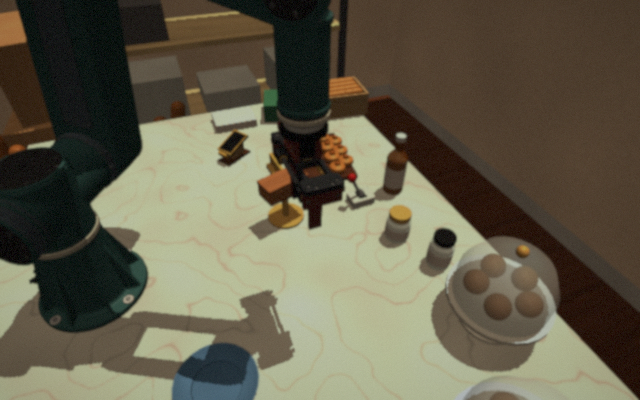

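The slate sits on the easel at (172,251), and the pile is square on the stand at (290,231). The rail has been knocked about 45 mm towards the tray, to (233,219). Next I'll pick the rail up from its new place.

```bash
python3 - <<'E'
from arm import *
a=1.452; f=np.array([np.sin(a),-np.cos(a)]); edge=np.array([.6044,.2989])
up(); move_gripper(.05)
q=over([.5242,.2395],-1.485,.11)
servo_line([.5242,.2395,.0165],rate=.1,contact_N=12); print(current_position()); move_gripper(0); print("gap",current_finger_gap(),current_grip_force())
servo_line([.5242,.2395,.07],rate=.15)
s=edge-.026*f; e=edge-.012*f
q=quat(a,0,[*s,.07]); servo_line([*s,.07],q,rate=.1)
print("gap",current_finger_gap(),servo_line([*s,.0155],rate=.05,contact_N=6),current_position())
hit=servo_line([*e,current_position()[2]],rate=.015,contact_N=10); p=current_position()
print(hit,p,"off edge",(p[:2]-edge)@f, current_force())
move_gripper(.03); up(); over([.45,-.3],0)
for cam in("top","side"):
    c=snap(cam)
    for n,lo,hi in(("rail",.035,.06),("tray",.007,.022),("slate",.03,.1),("oak1",.12,.2)):
        for cf,xy,Q,P in look(cam,n,lo,hi,.4)[:1]: print(cam,n,round(cf,2),[np.round(v,4) for v in rect(Q)],P[:,2].max())
print(current_clock())
E
```

```text
[0.52472112 0.23963865 0.01703269]
gap 0.010084436789890945 30.000436305999756
gap 0.009511657427995935 True [0.57802571 0.30174317 0.01654874]
True [0.57810215 0.30175586 0.01665303] off edge -0.02645097563591364 [-0.65867798  1.20006208  3.95298706]
top rail 0.83 [array([0.577, 0.302]), np.float64(1.4496), array([149.1139,  10.952 ])] 0.05324098919037496
top tray 0.64 [array([0.6837, 0.2911]), np.float64(1.4543), array([260.6569, 162.2831])] 0.051245146977829004
top slate 0.61 [array([0.4197, 0.4078]), np.float64(0.6132), array([87.3057, 63.7801])] 0.07735740253186144
top oak1 0.95 [array([0.4833, 0.0692]), np.float64(0.3004), array([120.0345,  59.8655])] 0.14209559925241583
side rail 0.71 [array([0.5787, 0.3032]), np.float64(1.4553), array([124.6316,  10.5483])] 0.04951300573598166
side tray 0.69 [array([0.6218, 0.3689]), np.float64(1.2741), array([115.9092,  28.2709])] 0.4297661510746536
side slate 0.81 [array([0.4191, 0.4051]), np.float64(0.5853), array([86.3007, 66.4623])] 0.07593451283879195
side oak1 0.92 [array([0.4725, 0.0607]), np.float64(0.3126), array([95.2545, 63.4871])] 0.36567812584214743
66.275
```

```bash
cat > push.py <<'E'
from arm import *
a=1.452; f=np.array([np.sin(a),-np.cos(a)]); edge=np.array([.6044,.2989])
s=np.array([.5781,.3018])
up(); move_gripper(.03); over(s,a,.11)
servo_line([*s,.018],rate=.1,contact_N=12); move_gripper(0); print("gap",current_finger_gap())
servo_line([*s,.0185],rate=.02); sleep(.3); f0=current_force()
e=s+.014*f
hit=servo_line([*e,.0185],rate=.012,contact_N=14); p=current_position()
print(hit,p,"off edge",(p[:2]-edge)@f, current_force()-f0)
move_gripper(.03); up(); over([.45,-.3],0)
for cam in("top","side"):
    c=snap(cam); cv2.imwrite(f"pics/{cam}2.png",cv2.resize(c["image"][100:280,130:370],None,fx=3,fy=3,interpolation=cv2.INTER_CUBIC))
    for n,lo,hi in(("rail",.035,.06),("tray",.007,.022),("lampswitch",.09,.13),("lampswitch_base",.01,.03)):
        for cf,xy,Q,P in look(cam,n,lo,hi,.4)[:1]: print(cam,n,round(cf,2),[np.round(v,4) for v in rect(Q)],Q.mean(0),P[:,2].max())
print(current_clock())
E
python3 push.py
```

```text
gap 0.010234163941368245
True [0.58723592 0.3005679  0.01859124] off edge -0.017240782253848622 [0.86250035 0.8433842  1.0948283 ]
top rail 0.58 [array([0.5863, 0.3021]), np.float64(1.4532), array([151.5401,  11.315 ])] [0.58555043 0.29994389 0.04561062] 0.054663098336930976
top tray 0.78 [array([0.6835, 0.2912]), np.float64(1.4456), array([260.9047, 160.0424])] [0.66288297 0.29003367 0.01253867] 0.05003990845965889
top lampswitch 0.45 [array([0.6706, 0.0515]), np.float64(-1.5117), array([22.8402, 21.0202])] [0.67031839 0.0511116  0.10097397] 0.1098146451697836
top lampswitch_base 0.68 [array([0.7053, 0.0522]), np.float64(0.029), array([68.6091, 48.4548])] [0.7053364  0.04978543 0.0227296 ] 0.1098146451697836
side rail 0.65 [array([0.5878, 0.3056]), np.float64(1.4691), array([131.2637,  10.2959])] [0.58673587 0.30090431 0.04594455] 0.05012061881291011
side lampswitch_base 0.87 [array([0.7074, 0.0475]), np.float64(0.0206), array([70.1473, 52.4335])] [0.70714861 0.03966126 0.02296529] 0.3824887606716504
76.125
```

View pics/top2.png

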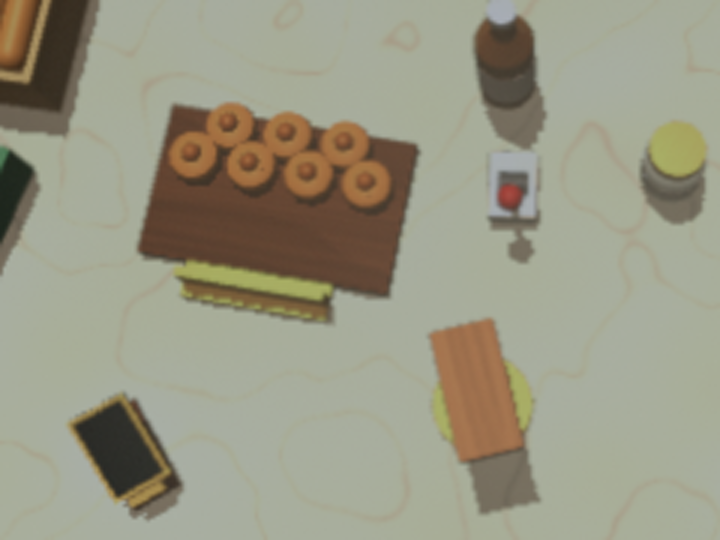

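The crop shows the rail flush along the tray's front edge at (255,290), the slate on the easel at (120,450), and the pile square at (478,390). The lever is still off at (510,195). Next is the lever.

```bash
python3 - <<'E'
from arm import *
y=.0487; t=.3
up(); move_gripper(0)
q=quat(.02,t,[.635,y,.2])
move_ptp([.635,y,.24],q); servo_line([.635,y,.085],q,rate=.15)
hit=servo_line([.75,y+.002,.085],q,rate=.06,contact_N=14); p=current_position(); print(hit,p,current_force())
servo_line([p[0]-.03,y,.085],q,rate=.1); up(); over([.45,-.3],0)
for cam in("top","side"):
    c=snap(cam); cv2.imwrite(f"pics/{cam}3.png",cv2.resize(c["image"][100:280,130:370] if cam=="top" else c["image"][100:300,180:440],None,fx=3,fy=3,interpolation=cv2.INTER_CUBIC))
    for n,lo,hi in(("rail",.035,.06),("lampswitch",.085,.13),("slate",.03,.1),("oak1",.12,.2),("jam",.07,.1)):
        for cf,xy,Q,P in look(cam,n,lo,hi,.4)[:1]: print(cam,n,round(cf,2),[np.round(v,4) for v in rect(Q)],Q.mean(0))
print(current_clock())
E
```

```text
True [0.72386314 0.05048269 0.08274162] [-0.62901148  0.4414146  -0.15835888]
top rail 0.88 [array([0.5861, 0.3015]), np.float64(1.453), array([149.8899,  11.1846])] [0.58550635 0.30034544 0.0454989 ]
top lampswitch 0.51 [array([0.7425, 0.0543]), np.float64(0.0679), array([20.6354, 20.2629])] [0.74174312 0.05404469 0.09878615]
top slate 0.9 [array([0.4183, 0.4081]), np.float64(0.5467), array([87.1854, 64.5462])] [0.41889697 0.40754324 0.05669931]
top oak1 0.98 [array([0.4831, 0.0695]), np.float64(0.3024), array([120.3606,  59.1591])] [0.4819418  0.06899963 0.13604704]
top jam 0.95 [array([ 0.732 , -0.1071]), np.float64(-1.5066), array([53.2087, 53.133 ])] [ 0.73099702 -0.10718666  0.08247637]
side rail 0.6 [array([0.5884, 0.3066]), np.float64(1.458), array([135.9145,  10.7479])] [0.58727598 0.30360946 0.04621963]
side lampswitch 0.51 [array([0.742 , 0.0442]), np.float64(-1.0385), array([20.9135, 16.4448])] [0.74206085 0.04339671 0.09772767]
side slate 0.78 [array([0.417 , 0.4044]), np.float64(0.5861), array([87.5559, 61.6819])] [0.41815702 0.40250679 0.05719402]
side oak1 0.79 [array([0.472 , 0.0607]), np.float64(0.2664), array([94.818 , 62.8484])] [0.463322   0.05533207 0.13641183]
side jam 0.88 [array([ 0.734, -0.112]), np.float64(1.193), array([56.7364, 54.3628])] [ 0.73157391 -0.11614605  0.08261318]
84.2167
```

View pics/top3.png

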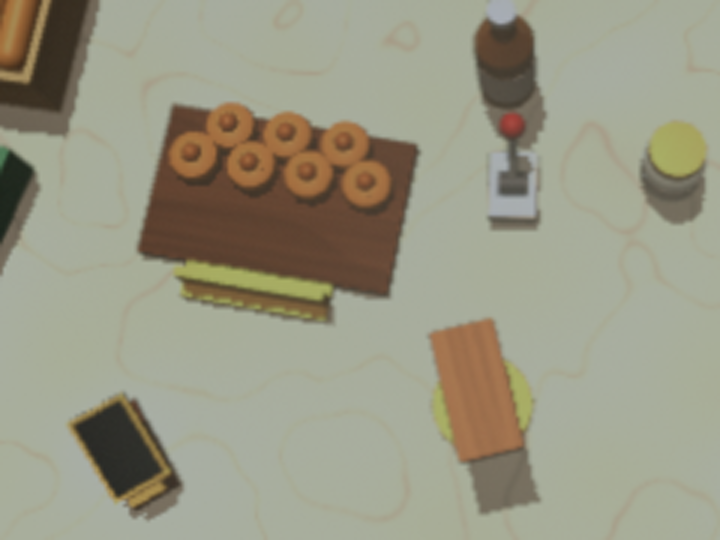

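View pics/side3.png

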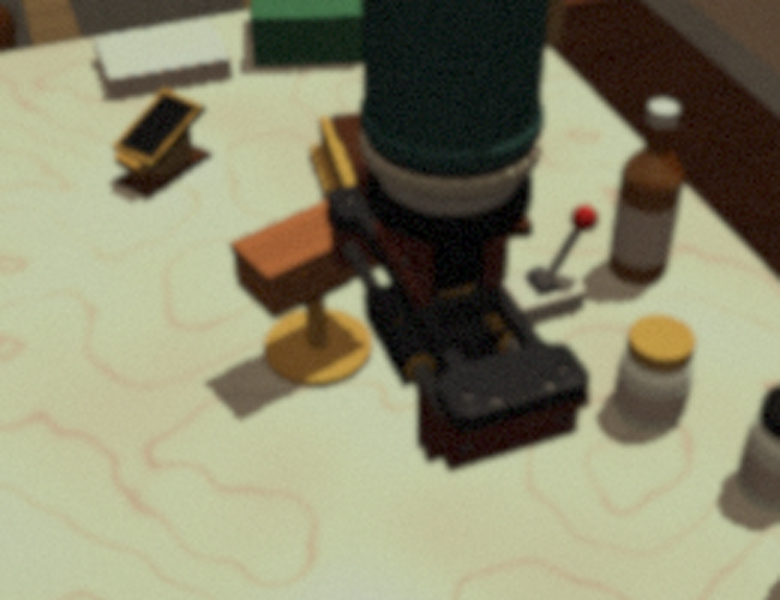

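The lever now stands thrown over to +x at (512,125). Its tip moved 71 mm, which is about the full throw, and it stopped hard. The pile, slate, rail and jar are unchanged.

```bash
python3 -c "
from bench import *
print(close_job())"
```

```text
the job is handed in; nothing more can be done
None
```

I handed in the job at about 84 s: all four oak boards are piled on the stand, the slate is on the easel, the rail is flush and centred on the tray, the lamp lever is fully over and the jam jar is untouched; the hand-in returned no verdict, so this rests on my last camera checks.

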